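# Clear the lane and hold the fixture board out at the gauge

### The arm

A 6-joint arm with a two-finger parallel gripper is mounted at the origin on the work surface. World frame = base frame: x ahead of the robot, y to its left, z up, the work surface at z = 0. Lengths are in m, angles in rad, forces in N, time in s.
With the tool pointing down it reaches from about 0.325 to 0.85 m from the base axis. Payload 4.4 kg.
Tool frame: the origin (TCP) lies at the centre of the arm's flange, where the gripper is bolted on; the fingertips stand 199 mm ahead of it and the grasp point (between the pads) lies 180 mm ahead of it (bot.tcp_to_grasp is the z of the grasp point in the tool frame, in m); z points along the fingers, x is the direction in which the jaws open and shut, and the axes are right-handed (so a half turn about z gives the same grasp; the last joint's range is limited). The gripper opens to 94 mm and grips with 3 to 60 N. Pads are 16 mm wide; open, the fingers measure 119 mm over their backs; the gripper's body (75 mm by 177 mm) begins 78 mm behind the grasp point.
Start: joints at [-1.387, 0.207, 1.542, -0, 1.393, -0.15], TCP at [0.188, -0.543, 0.405] pointing down, gripper open.
Joint ranges: [-2.73, 2.73], [-0.86, 2.22], [0.23, 2.46], [-1.11, 4.25], [0.08, 2.63], [-2.82, 2.82]. Speed limits (rad/s): [2.79, 2.79, 3.14, 3.14, 3.14, 3.14].

### API

Orientations are given as a 3x3 rotation matrix whose columns are the frame's x, y, z axes.
In Python, from rig import bot gives the robot as it stands. The module is installed in compiled form; this text tells all that it offers. Calls block until the motion is done:
- bot.movep(position, orientation): joint-space move of the TCP to a pose.
- bot.move_straight(position, speed=0.15, orientation=None, threshold=None): straight line of the TCP; orientation=None keeps the orientation; speed is the mean speed in m/s. With threshold (N) it stops when the force on the tool has changed by that much, and returns True; else False.
- bot.set_joints(angles): joint-space move.
- bot.command_gripper(opening, newtons=None): opening from 0.0 (shut) to 1.0 (fully open); newtons is the grip in N (None keeps the last); returns when the fingers have stopped.
- bot.wait(seconds).
- bot.inverse_kinematics(position, orientation): joint angles nearest the present ones, or None.
- bot.state(): the state.
- bot.grab_frame(name): name is "scene" or "top"; returns the picture (480x640x3 uint8, red, green, blue); there is no depth.
- bot.camera_params(name): a dict with "intrinsics" (3x3 intrinsics, pixels), "rvec" (rotation vector, rad) and "tvec" (3), from world to camera coordinates, as OpenCV has them. Camera axes: x right, y down, z forward; pixel columns grow to the right and rows downward; lengths in m; the calibration is good to about 2 mm. A picture is of the moment at which its call begins. camera_params takes no time and is no camera call.
A pose or a line that the arm cannot do raises bot.PlanningError and nothing moves.
- bot.sign_off(): hands the job in, once; it reports no verdict.
The state is a dict: "time_s": time; "joint_positions": joint angles; "joint_vel": joint speeds; "effort": joint torques, N m; "tool_pos": TCP position; "eef_rot": TCP orientation; "wrist_force": force on the tool from outside, world axes, zero at the start; "torque": the same for the moment, N m; "gripper_width": opening from 0.0 (shut) to 1.0 (fully open).
Only numpy, scipy, OpenCV 4.12 (cv2) and the standard library are available. Lean on these libraries where they do the work, as an engineer would, in place of code of your own. Each camera call takes 0.05 s, during which the arm holds its last target. There are 200 camera calls.

### The job

Hang the parts basket by its handle on the two prongs of the hook stand and let it go, so that the lane in front of the riser is clear. Then slide the fixture board lengthwise out over the riser's edge until its outer end is in line with the pointer of the gauge post; it would tip over the edge there, so keep hold of it (it has a grip block on its inner end) and finish while still holding it, level and resting on the riser. Leave the other things on the table where they are.

Things in the scene. Friction and masses are not known exactly. Their poses are not given: they have to be found in the camera images.
- riser: Fixed steel bench riser, 140 (x) x 300 (y) x 100 mm high, with two low guide strips along its length: inner faces at x = +-54 mm, 9 mm high. Origin: centre of its underside. The board lies on its top and slides out along the riser's -y.
- riser_edge (a point): Middle of the riser's outer top edge, at (0, -150, 100) mm in the riser's frame.
- board: Loose plywood board on the riser, 4 mm play to each guide strip: 100 (x) x 340 (y) x 12 mm, 0.65 to 0.95 kg. Aluminium nest block 70 x 50 x 30 mm with two studs on its outer (-y) end, black grip block on the inner (+y) end. Origin: centre of the underside, z up. Its centre of mass is 125 mm from the outer end: it tips once more than that overhangs the edge; at the start 30 to 60 mm do.
- board_grip (a point): Centre of the top of the grip block, at (0, 140, 57) mm in the board's frame. The block is 24 mm thick (x), 50 mm long (y) and stands 45 mm above the board's top: pinch it from above across its 24 mm.
- board_end (a point): Middle of the top edge of the board's outer end, at (0, -170, 12) mm in the board's frame.
- gauge: Fixed gauge post beside the lane: square foot 60 mm, steel post 16 mm thick, with a flat pointer 6 mm wide at its top that points along -x at the lane. Origin: centre of the foot's underside; axes parallel to the riser's. The board's outer end must come to y = 0 of this frame (it starts on the +y side, and the pointer marks 160 to 200 mm of overhang).
- gauge_tip (a point): Tip of the pointer, on its top face, at (-52, 0, 112) mm in the gauge's frame, at the height of the board's top and about 28 mm beside the board's path.
- basket: Loose grey plastic parts basket with steel sockets fixed in it, 80 (x) x 110 (y) x 75 mm high, about 0.35 kg (0.28 to 0.42), standing on the table in the board's lane. A rigid steel bail handle rises from the middles of its two short sides (y = +-53 mm): a round 10 mm bar. Origin: centre of the underside.
- basket_bar (a point): Middle of the handle's level top bar (its axis), at (0, 0, 155) mm in the basket's frame. The bar runs along the basket's y, 96 mm clear between the uprights.
- rack: Fixed white hook stand, foot 130 x 120 mm, post, and two level steel prongs, 8 mm thick, at y = +-35 mm, pointing along its -x from a cross plate (front at x = -4 mm). Prong tops are 224 mm high, level to x = -90 mm, then turn up to x = -105 mm, tips 247 mm high, the highest point. Origin: underside of the foot, below the prongs' roots.
- rack_rest (a point): Point midway between the prongs at the height of their tops, at (-65, 0, 224) mm in the stand's frame, a good place for the handle's bar to lie (bar along the stand's y, gripped at its middle the fingers pass between the prongs).
- wrench: Bystander: wrench, 200 mm, lying on the table between the robot and the riser.
- socket_a: Bystander: steel socket, 32 mm wide, 40 mm tall, standing between the gauge and the hook stand.
- socket_b: Bystander: steel socket, 38 mm wide, 42 mm tall, standing on the robot's side of the lane.
There are look-alikes about, which are no part of the job. What is shaped like the basket but red or yellow is not meant. Leave any orange look-alike of the gauge alone.

How it is judged:
On the way, in this order (a step that is already met when the one before it is completed fails the run):
1. the basket hangs by its handle on the stand's prongs, let go, while the board has not been slid out to the pointer (height (world z) of basket above 0.055 m and contact force between basket and rack above 1.5 N and contact force between the fingers and basket below 0.1 N and x of basket_bar in the frame of rack between -0.1 and -0.005 m and z of basket_bar in the frame of rack above 0.215 m and angle between basket's own z axis and vertical below 0.3 rad), for 0.3 s.
2. the board is slid out level, its outer end in line with the pointer, held by the fingers and resting on the riser (y of board_end in the frame of gauge between -0.008 and 0.008 m and angle between board's own z axis and vertical below 0.05 rad and angle between the y axis of board and the y axis of riser, either way round below 0.1 rad and contact force between board and riser above 0.5 N and contact force between the fingers and board above 1 N), for 0.2 s.
At the end, for the whole second after the job is handed in: Ends holding: board end within 8 mm of the pointer's line, board level (0.05 rad), along the riser (0.1 rad), at rest, on the riser (over 0.5 N) and held by the fingers (over 1 N). Basket hangs by its bar on the prongs, upright within 0.3 rad, near rest, not touched (all of step 1 and all of step 2 and linear speed of board below 0.02 m/s and linear speed of basket below 0.1 m/s and contact force between board and basket below 0.1 N and contact force between board and gauge below 0.1 N); the arm keeps its last pose, push and grip.
It fails at once if the board tips by more than 0.15 rad (angle between board's own z axis and vertical above 0.15 rad).
It fails at once if the basket is tipped over (more than 0.9 rad) (angle between basket's own z axis and vertical above 0.9 rad).
It fails at once if a bystander is moved by more than 30 mm (distance of any of wrench, socket_a, socket_b from where it was at the start of the episode above 0.03 m).
It also fails if it takes over 64 s, if anything falls off the work surface, if the arm or the gripper's body presses on something with over 40 N, if the wrist force passes 120 N, or if a joint passes its speed limit or range.

## Working session

There is one attempt and no reset: what is moved stays moved. The work goes in short steps, each a Python script; the robot and the scene stay as the last script left them, time stands still between calls to the robot, and variables do not carry over. Pictures are saved under pics/ and viewed, about 8 in all and at most 12, crops included, and the job is handed in when it is done.

```bash
mkdir -p pics; cat > h.py <<'E'
import numpy as np, cv2
from rig import bot
def cam(n):
    p=bot.camera_params(n); R=cv2.Rodrigues(np.array(p["rvec"],float))[0]
    return np.array(p["intrinsics"],float),R,np.array(p["tvec"],float).ravel()
def ray(n,u,v,z):
    K,R,t=cam(n); d=R.T@np.linalg.inv(K)@np.array([u,v,1.]); c=-R.T@t
    return c+d*(z-c[2])/d[2]
def proj(n,P):
    K,R,t=cam(n); q=(K@(R@np.atleast_2d(P).T+t[:,None])).T; return q[:,:2]/q[:,2:]
def snap(n,f,crop=None,s=1):
    im=bot.grab_frame(n)[:,:,::-1].copy()
    cv2.imwrite("pics/raw_"+f,im)
    if crop: x,y,w,h=crop; im=im[y:y+h,x:x+w]
    cv2.imwrite("pics/"+f,cv2.resize(im,None,fx=s,fy=s,interpolation=cv2.INTER_CUBIC))
E
python3 - <<'E'
from h import *
for n in("scene","top"):
    snap(n,n+"0.png",s=1.25); K,R,t=cam(n); print(n,K.round(1).tolist(),(-R.T@t).round(3),R.round(3).tolist())
print(bot.state()["time_s"])
E
```

```text
scene [[570.8, 0.0, 320.9], [0.0, 570.8, 243.8], [0.0, 0.0, 1.0]] [ 0.97  -0.834  1.157] [[0.87, 0.493, -0.0], [0.371, -0.656, -0.657], [-0.324, 0.572, -0.754]]
top [[476.8, 0.0, 316.7], [0.0, 476.8, 236.5], [0.0, 0.0, 1.0]] [ 0.369 -0.044  1.151] [[-0.007, -1.0, 0.0], [-0.983, 0.007, -0.184], [0.184, -0.002, -0.983]]
0.1
```

View pics/scene0.png

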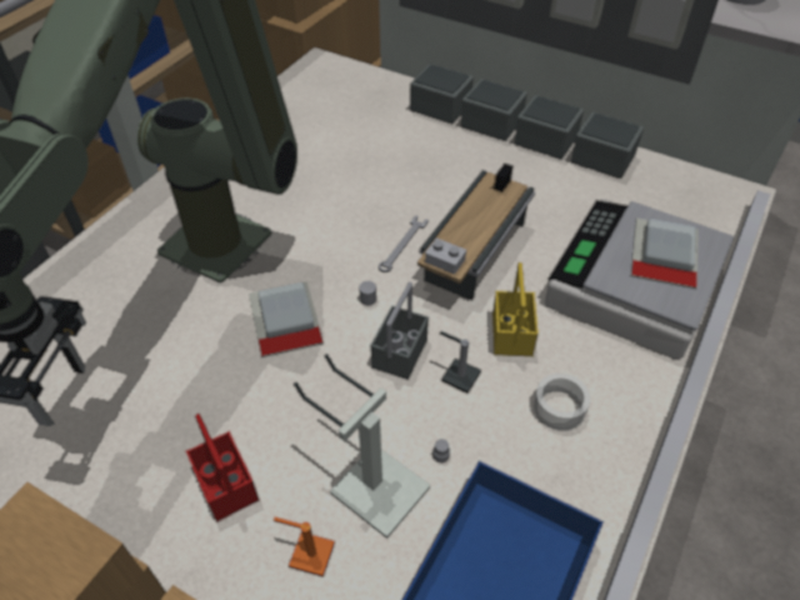

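View pics/top0.png

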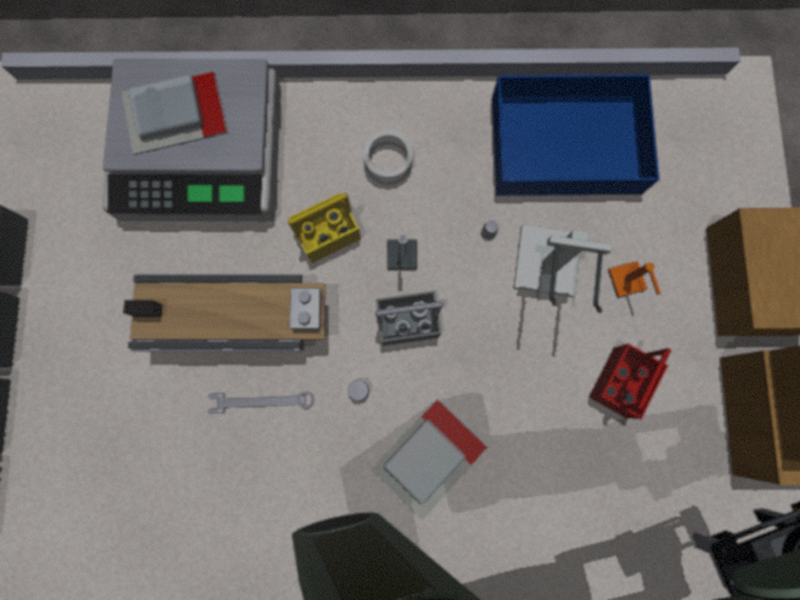

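The grey basket in the lane is at top(408,317) in the ×1.25 picture. The yellow one at (325,228) and the red one at (630,380) are look-alikes. The dark gauge is at (402,255) and the orange one at (635,280) is a look-alike. The white rack's foot is at (547,262) and the board is at (228,312). I'll take a composite of enlarged crops to confirm this and measure.

```bash
python3 - <<'E'
import cv2,numpy as np
t=cv2.imread("pics/raw_top0.png");s=cv2.imread("pics/raw_scene0.png")
def c(im,x,y,w,h,k):
    r=cv2.resize(im[y:y+h,x:x+w],None,fx=k,fy=k,interpolation=cv2.INTER_CUBIC)
    for i in range(x-x%10+10,x+w,10):
        cv2.line(r,(int((i+.5-x)*k),0),(int((i+.5-x)*k),8 if i%50 else 20),(0,0,255),1)
    for j in range(y-y%10+10,y+h,10):
        cv2.line(r,(0,int((j+.5-y)*k)),(8 if j%50 else 20,int((j+.5-y)*k)),(0,0,255),1)
    return r
a=c(t,95,180,266,110,3); b=c(t,405,170,88,90,3); d=c(s,225,275,120,90,3)
e=c(s,285,210,58,90,3)
o=np.zeros((600,800,3),np.uint8); o[:330,:798]=a; o[330:,:264]=b; o[330:,264:624]=d; o[330:,624:798]=e
cv2.imwrite("pics/comp1.png",o)
E
```

```text
(no output)
```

View pics/comp1.png

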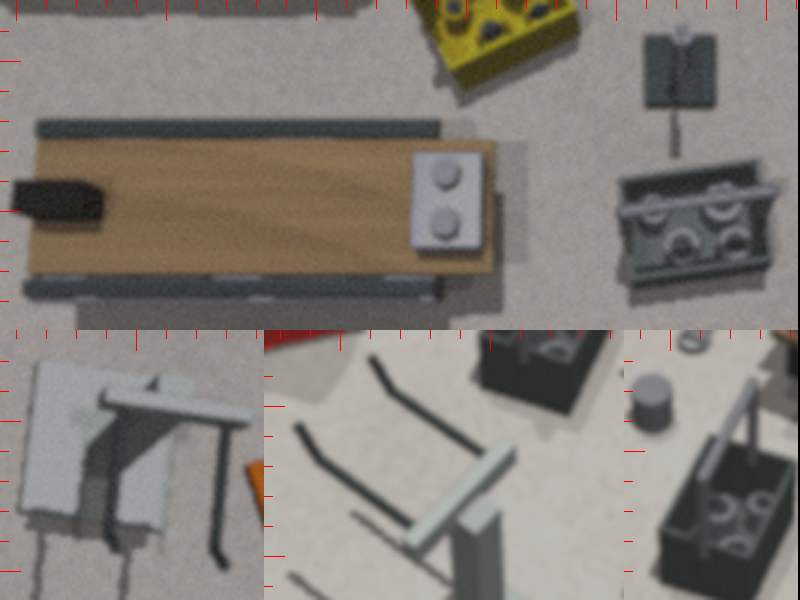

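```bash
python3 - <<'E'
from h import *
def A(x,y): return 95+x/3-.5,180+y/3-.5
def B(x,y): return 405+x/3-.5,170+(y-330)/3-.5
def D(x,y): return 225+(x-264)/3-.5,275+(y-330)/3-.5
def E(x,y): return 285+(x-624)/3-.5,210+(y-330)/3-.5
def tri(p,q):
    P=[]
    for n in("top","scene"):
        K,R,t=cam(n); P.append(K@np.c_[R,t])
    X=cv2.triangulatePoints(P[0],P[1],np.array(p,float),np.array(q,float)).ravel(); X=X[:3]/X[3]
    e=[np.linalg.norm(proj(n,X)[0]-w) for n,w in(("top",p),("scene",q))]
    return X.round(4),np.round(e,1)
print("board corners z.112")
for p in[(495,140),(495,273),(38,140),(28,274)]: print(ray("top",*A(*p),.112).round(4))
print("strips z.109",[ray("top",*A(*p),.109).round(4) for p in[(36,120),(440,120),(440,300),(24,298)]])
print("grip top z.157",[ray("top",*A(*p),.157).round(4) for p in[(12,182),(12,216),(83,181),(83,218)]])
print("tips",tri(B(113,550),D(297,427)),tri(B(221,568),D(374,357)))
print("tips from rays",ray("top",*B(113,550),.247).round(4),ray("top",*B(221,568),.247).round(4),ray("scene",*D(297,427),.247).round(4),ray("scene",*D(374,357),.247).round(4))
print("bend",tri(B(110,533),D(320,460)),tri(B(216,550),D(392,390)))
print("plate ends top",ray("top",*B(105,397),.25).round(4),ray("top",*B(250,413),.25).round(4))
print("bar",tri(A(620,212),E(753,383)),tri(A(775,188),E(706,475)))
print("bar rays",ray("top",*A(620,212),.155).round(4),ray("top",*A(775,188),.155).round(4))
print("gauge foot z~.008",[ray("top",*A(*p),.008).round(4) for p in[(644,36),(716,36),(644,107),(716,107)]])
print("gauge post top/tip",ray("top",*A(682,35),.112).round(4),ray("scene",440/1.25,335/1.25,.112).round(4),ray("scene",466/1.25,344/1.25,.112).round(4))
print("rack foot",[ray("top",*B(*p),.01).round(4) for p in[(38,362),(20,512),(160,530)]])
E
```

```text
board corners z.112
[0.5881 0.0813 0.112 ]
[0.489  0.0798 0.112 ]
[0.5905 0.4202 0.112 ]
[0.4907 0.4201 0.112 ]
strips z.109 [array([0.6064, 0.4242, 0.109 ]), array([0.6043, 0.1229, 0.109 ]), array([0.4699, 0.1199, 0.109 ]), array([0.4735, 0.423 , 0.109 ])]
grip top z.157 [array([0.5507, 0.4162, 0.157 ]), array([0.5264, 0.4143, 0.157 ]), array([0.5511, 0.3661, 0.157 ]), array([0.5247, 0.3643, 0.157 ])]
tips (array([ 0.508 , -0.3232,  0.1944]), array([17. , 11.9])) (array([ 0.5296, -0.3273,  0.2867]), array([15.3, 10.4]))
tips from rays [ 0.5245 -0.2869  0.247 ] [ 0.5123 -0.3554  0.247 ] [ 0.5153 -0.365   0.247 ] [ 0.5273 -0.2935  0.247 ]
bend (array([ 0.525 , -0.3267,  0.1713]), array([15.7, 11.2])) (array([ 0.5445, -0.3319,  0.2665]), array([15. , 10.4]))
plate ends top [ 0.6252 -0.2865  0.25  ] [ 0.6138 -0.3803  0.25  ]
bar (array([ 0.5258, -0.0139,  0.1488]), array([1.1, 0.7])) (array([ 0.543 , -0.122 ,  0.1565]), array([0.1, 0.1]))
bar rays [ 0.5266 -0.0128  0.155 ] [ 0.543  -0.1223  0.155 ]
gauge foot z~.008 [array([ 0.6971, -0.0281,  0.008 ]), array([ 0.6967, -0.0877,  0.008 ]), array([ 0.6368, -0.0279,  0.008 ]), array([ 0.6364, -0.0869,  0.008 ])]
gauge post top/tip [ 0.6678 -0.0582  0.112 ] [ 0.6215 -0.0706  0.112 ] [ 0.6733 -0.0659  0.112 ]
rack foot [array([ 0.7239, -0.2971,  0.01  ]), array([ 0.5971, -0.2767,  0.01  ]), array([ 0.5814, -0.3897,  0.01  ])]
```

```bash
cat >> h.py <<'E'
def rot(yaw):  # tool down, jaws open along world direction 'yaw'
    c,s=np.cos(yaw),np.sin(yaw); return np.array([[c,s,0],[s,-c,0],[0,0,-1.]])
G=bot.tcp_to_grasp
def tcp(x,y,z): return [x,y,z+G]
def pick(x,y,z,yaw):
    q0=np.array(bot.state()["joint_positions"]);best=None
    for a in(yaw,yaw+np.pi):
        q=bot.inverse_kinematics(tcp(x,y,z),rot(a))
        if q is not None and (best is None or abs(q[5]-q0[5])<best[0]): best=(abs(q[5]-q0[5]),a,np.round(q,2))
    return best
E
python3 - <<'E'
from h import *
s=bot.state(); print(s["eef_rot"]); p=np.array(s["tool_pos"])
bot.move_straight([p[0],p[1],0.54],0.3)
b=pick(.535,-.0675,.34,.148); print(b); a=b[1]
bot.movep(tcp(.535,-.0675,.34),rot(a))
bot.move_straight(tcp(.535,-.0675,.157),0.2)
f=bot.state(); print(f["time_s"],np.round(f["wrist_force"],1))
bot.command_gripper(0.0,40); s=bot.state(); print(s["time_s"],s["gripper_width"],s["wrist_force"])
bot.move_straight(tcp(.535,-.0675,.20),0.15)
s=bot.state(); print(s["time_s"],s["gripper_width"],np.round(s["wrist_force"],1),np.round(s["tool_pos"],4))
snap("scene","lift.png",(200,130,260,195),3)
E
```

```text
[[ 3.27624047e-01 -9.44808109e-01 -3.46466779e-04]
 [-9.44806062e-01 -3.27624068e-01  1.99377884e-03]
 [-1.99724927e-03 -3.25865981e-04 -9.99997952e-01]]
(np.float64(0.2835086827115498), 0.148, array([-0.29,  0.06,  1.47, -0.  ,  1.61, -0.43]))
3.875 [ 0.4 -0.5  1. ]
5.15 0.09446138780589945 [-1.30967779 -0.35146673  0.46105453]
5.5833 0.08857740234883803 [-0.3  0.4 -3.7] [ 0.535  -0.0674  0.3802]
```

View pics/lift.png

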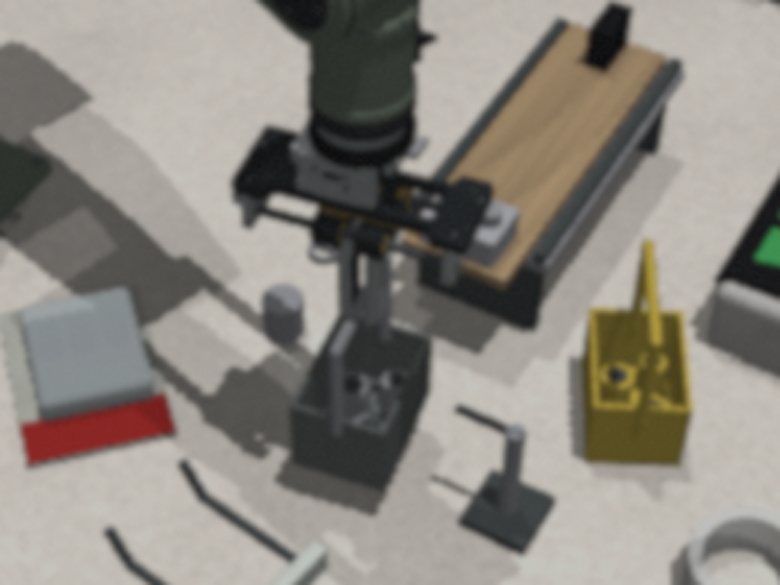

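The basket is lifted and held: the gripper width equals the bar's and the wrist reads −3.7 N. Next I'll fit the rack pose to the prong points from both views.

```bash
python3 - <<'E'
from h import *
from scipy.optimize import least_squares
def B(x,y): return 405+x/3-.5,170+(y-330)/3-.5
def D(x,y): return 225+(x-264)/3-.5,275+(y-330)/3-.5
M=np.array([[-.105,.035,.244],[-.105,-.035,.244],[-.09,.035,.221],[-.09,-.035,.221],[-.004,.035,.22],[-.004,-.035,.22]])
T=np.array([B(113,550),B(221,568),B(110,533),B(216,550)])
S=np.array([D(374,357),D(297,427),D(392,390),D(320,460),D(484,455),D(410,522)])
def pose(p,M):
    c,s=np.cos(p[2]),np.sin(p[2]); return M@np.array([[c,-s,0],[s,c,0],[0,0,1]]).T+[p[0],p[1],0]
def f(p,w=(1,1)): 
    P=pose(p,M); return np.r_[w[0]*(proj("top",P[:4])-T).ravel(),w[1]*(proj("scene",P)-S).ravel()]
for w in((1,1),(1,0),(0,1)):
    r=least_squares(f,[.62,-.33,-.15],args=(w,)); print(w,r.x.round(4),f(r.x).round(1),pose(r.x,np.array([[-.065,0,.229]])).round(4))
# gauge from scene + top
print(ray("scene",200+460/3-.5,130+408/3-.5,.112),ray("scene",200+515/3-.5,130+432/3-.5,.112))
E
```

```text
(1, 1) [ 0.6217 -0.3442 -0.1842] [ 1.5  0.   1.6  0.3  0.4  0.3  0.2  0.8 -0.  -0.6  0.5 -1.9  0.2 -0.9
 -0.5 -2.1  1.4  0.7  1.6  2. ] [[ 0.5578 -0.3323  0.229 ]]
(1, 0) [ 0.6225 -0.3421 -0.1802] [ 0.6 -0.3  0.7 -0.1 -0.5  0.  -0.7  0.4  0.7 -1.1  1.4 -2.3  0.9 -1.4
  0.4 -2.5  2.3  0.   2.7  1.4] [[ 0.5586 -0.3304  0.229 ]]
(0, 1) [ 0.6215 -0.3446 -0.1703] [ 2.4  0.5  2.6  0.3  1.2  0.8  1.1  0.8 -0.9 -0.2 -0.1 -1.2 -0.6 -0.5
 -1.  -1.4  1.   0.7  1.6  2.3] [[ 0.5574 -0.3336  0.229 ]]
[ 0.61977264 -0.06300929  0.112     ] [ 0.66782149 -0.06322553  0.112     ]
```

```bash
python3 - <<'E'
from h import *
bot.move_straight(tcp(.535,-.0675,.285),0.2)
y=-.178;u=np.array([np.cos(y),np.sin(y)]);r=np.array([.558,-.332])
pre=r-.115*u; bot.movep(tcp(*pre,.285),rot(y))
e=r-.065*u; bot.move_straight(tcp(*e,.285),0.1)
s=bot.state(); print(s["time_s"],s["gripper_width"],np.round(s["wrist_force"],1),np.round(s["tool_pos"],4))
a=bot.grab_frame("scene")[:,:,::-1];b=bot.grab_frame("top")[:,:,::-1]
k=lambda im,x,y,w,h:cv2.resize(im[y:y+h,x:x+w],None,fx=4,fy=4,interpolation=cv2.INTER_CUBIC)
cv2.imwrite("pics/pre.png",np.hstack([k(a,225,240,110,140),k(b,410,160,90,140)]))
E
```

```text
7.875 0.09495685180611282 [-0.1 -0.2 -2.6] [ 0.4942 -0.3199  0.4651]
```

View pics/pre.png

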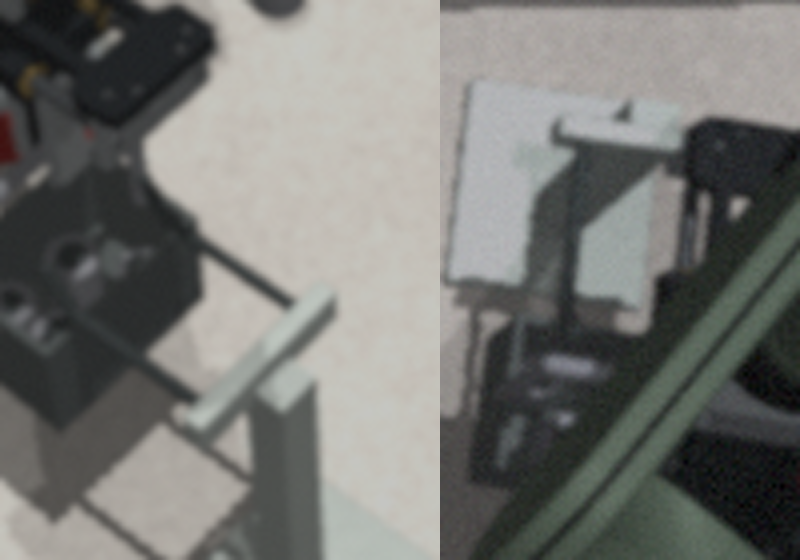

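```bash
python3 - <<'E'
from h import *
y=-.178;r=np.array([.558,-.332])
def st(t): 
    s=bot.state(); print(t,round(s["time_s"],2),round(s["gripper_width"],3),np.round(s["wrist_force"],1),np.round(s["tool_pos"],4))
print(bot.move_straight(tcp(*r,.285),0.08,threshold=6)); st("over")
print(bot.move_straight(tcp(*r,.224),0.04,threshold=3)); st("down")
snap("scene","down.png",(205,200,140,140),4)
E
```

```text
False
over 8.94 0.093 [ 0.6 -0.3 -2.6] [ 0.5578 -0.332   0.4653]
True
down 10.17 0.094 [0.1 1.3 5.1] [ 0.558  -0.332   0.4106]
```

View pics/down.png

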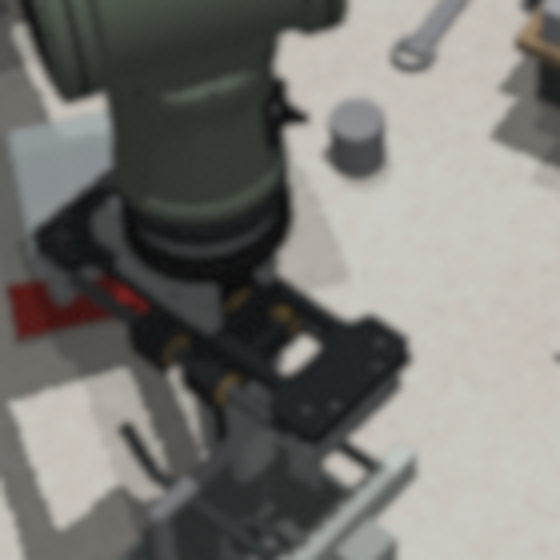

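Contact came at bar height ≈0.229, which is the prong tops plus the bar radius, as expected. I'll release and retreat.

```bash
python3 - <<'E'
from h import *
y=-.178;r=np.array([.558,-.332])
def st(t): 
    s=bot.state(); print(t,round(s["time_s"],2),round(s["gripper_width"],3),np.round(s["wrist_force"],1),np.round(s["tool_pos"],4))
bot.command_gripper(0.4); st("open")
print(bot.move_straight(tcp(*r,.32),0.1,threshold=6)); st("up")
bot.move_straight(tcp(*r,.36),0.2)
b=pick(.538,.390,.24,-.007); print(b)
bot.movep(tcp(.538,.390,.26),rot(b[1])); bot.command_gripper(1.0); st("above grip")
a=bot.grab_frame("scene")[:,:,::-1];t=bot.grab_frame("top")[:,:,::-1]
k=lambda im,x,y,w,h:cv2.resize(im[y:y+h,x:x+w],None,fx=4,fy=4,interpolation=cv2.INTER_CUBIC)
cv2.imwrite("pics/hang.png",np.hstack([k(a,225,260,110,140),k(t,410,160,90,140)]))
cv2.imwrite("pics/top_raw2.png",t);cv2.imwrite("pics/scene_raw2.png",a)
E
```

```text
open 10.86 0.401 [-0.  -0.4 -1.1] [ 0.5574 -0.3315  0.4077]
False
up 11.93 0.4 [ 0.1  0.2 -0.4] [ 0.5579 -0.3319  0.4992]
(np.float64(0.9959940810649375), -0.007, array([ 0.5 ,  0.38,  1.28, -0.  ,  1.47,  0.5 ]))
above grip 15.84 1.0 [-0.4  0.1 -0.6] [0.538  0.39   0.4404]
```

View pics/hang.png

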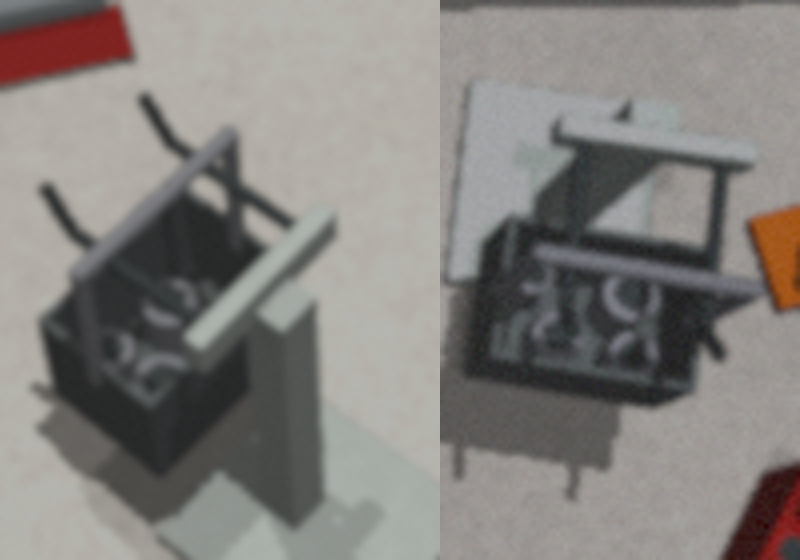

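The basket hangs squarely by its bar on both prongs, free of the fingers. Next I'll grip the board, slide most of the way, then look.

```bash
python3 - <<'E'
from h import *
R=rot(-.007)
def st(t): 
    s=bot.state(); print(t,round(s["time_s"],2),round(s["gripper_width"],3),np.round(s["wrist_force"],1),np.round(s["tool_pos"],4))
print(bot.move_straight(tcp(.538,.390,.139),0.1,threshold=8)); st("at")
bot.command_gripper(0.0,60); st("grip")
p=np.array(bot.state()["tool_pos"])
for d in(.045,.09,.13):
    bot.move_straight([.538-.007*d,.390-d,.139+G],0.06); st(d)
bot.wait(.3)
a=bot.grab_frame("scene")[:,:,::-1];t=bot.grab_frame("top")[:,:,::-1]
k=lambda im,x,y,w,h,f:cv2.resize(im[y:y+h,x:x+w],None,fx=f,fy=f,interpolation=cv2.INTER_CUBIC)
cv2.imwrite("pics/slid.png",np.vstack([k(a,270,200,130,50+25,6),k(t,230,185,130,75,6)][:2])[:900])
cv2.imwrite("pics/t3.png",t);cv2.imwrite("pics/s3.png",a)
im=np.hstack([k(a,310,215,80,100,5),k(t,270,180,80,100,5)]);cv2.imwrite("pics/slid.png",im)
E
```

```text
False
at 17.3 1.003 [-0.8  0.3  1. ] [0.5384 0.3902 0.3205]
grip 18.38 0.25 [ 2.   0.7 -1.1] [0.5382 0.39   0.3194]
0.045 19.27 0.254 [-0.8 -1.7  0.4] [0.5378 0.3443 0.3194]
0.09 20.18 0.252 [0.7 2.3 0.5] [0.5375 0.2999 0.3194]
0.13 20.99 0.254 [0.6 3.7 2.2] [0.5372 0.2602 0.3195]
```

View pics/slid.png

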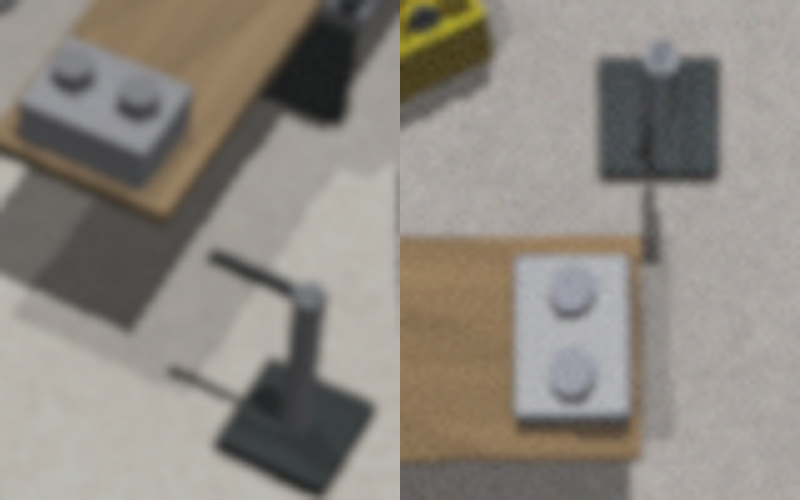

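```bash
python3 - <<'E'
from h import *
S=lambda x,y:(310+x/5-.4,215+y/5-.4)
T=lambda x,y:(270+(x-400)/5-.4,180+y/5-.4)
for l,p in(("end",(163,216)),("end",(2,150)),("tip",(213,256)),("mid",(260,276)),("post",(310,294))): print("scene",l,ray("scene",*S(*p),.112).round(4))
for l,p in(("end",(639,240)),("end",(639,456)),("post",(661,58)),("tip",(648,175)),("mid",(651,110))): print("top",l,ray("top",*T(*p),.112).round(4))
print("foot",ray("top",*T(600,120),.008).round(4),ray("top",*T(719,120),.008).round(4))
t=cv2.imread("pics/t3.png");s=cv2.imread("pics/s3.png")
k=lambda im,x,y,w,h,f:cv2.resize(im[y:y+h,x:x+w],None,fx=f,fy=f,interpolation=cv2.INTER_CUBIC)
im=np.hstack([k(s,335,250,40,50,10),k(t,305,185,40,50,10)]); im=np.clip(im.astype(float)*1.8,0,255).astype(np.uint8)
cv2.imwrite("pics/ptr.png",im)
E
```

```text
scene end [ 0.5869 -0.0546  0.112 ]
scene end [ 0.4994 -0.0564  0.112 ]
scene tip [ 0.6189 -0.0645  0.112 ]
scene mid [ 0.6435 -0.0644  0.112 ]
scene post [ 0.6686 -0.0625  0.112 ]
top end [ 0.584  -0.0476  0.112 ]
top end [ 0.4875 -0.0469  0.112 ]
top post [ 0.6678 -0.0581  0.112 ]
top tip [ 0.6136 -0.0518  0.112 ]
top mid [ 0.6436 -0.0534  0.112 ]
foot [ 0.6661 -0.0291  0.008 ] [ 0.6657 -0.0879  0.008 ]
```

View pics/ptr.png

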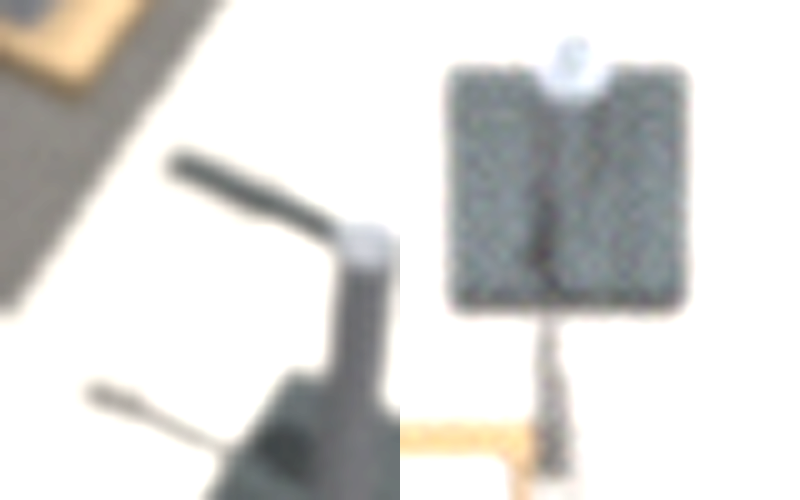

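```bash
python3 - <<'E'
from h import *
t=cv2.imread("pics/t3.png");s=cv2.imread("pics/s3.png")
def crop(im,n,x,y,w,h,f):
    r=cv2.resize(im[y:y+h,x:x+w],None,fx=f,fy=f,interpolation=cv2.INTER_CUBIC)
    r=np.clip(r.astype(float)*1.3,0,255).astype(np.uint8)
    def L(a,b,c):
        q=(proj(n,[a,b])-[x,y]+.5)*f
        cv2.line(r,*[tuple(int(v) for v in p) for p in q],c,1,cv2.LINE_AA)
    ye=-.048
    for z,c in((.112,(0,0,255)),(.1,(255,0,0))): L([.487,ye,z],[.587,ye,z],c)
    for dy in(-.003,.003): L([.614,-.0585+dy,.112],[.658,-.0585+dy,.112],(0,255,0))
    for a,b in(((-1,-1),(1,-1)),((1,-1),(1,1)),((1,1),(-1,1)),((-1,1),(-1,-1))):
        L([.666+.03*a[0],-.0585+.03*a[1],.008],[.666+.03*b[0],-.0585+.03*b[1],.008],(0,255,255))
    return r
im=np.hstack([crop(s,"scene",312,225,50,75,8),crop(t,"top",302,185,50,75,8)])
cv2.imwrite("pics/ov.png",im)
E
```

```text
(no output)
```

View pics/ov.png

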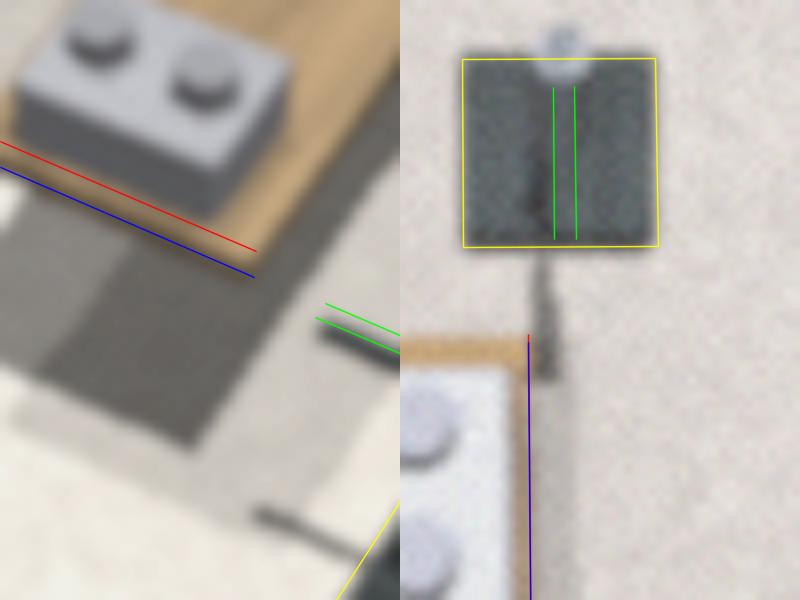

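Top view puts the gap at ≈11 mm and the scene view at ≈12–13 mm, so I'll advance 11.5 mm. Then I'll check by extending the board-end line towards the pointer.

```bash
python3 - <<'E'
from h import *
d=.13+.0115
bot.move_straight([.538-.007*d,.390-d,.139+G],0.04); bot.wait(.5)
s=bot.state(); print(s["time_s"],s["gripper_width"],np.round(s["wrist_force"],1),np.round(s["tool_pos"],4))
t=bot.grab_frame("top")[:,:,::-1];s=bot.grab_frame("scene")[:,:,::-1]
def crop(im,n,x,y,w,h,f):
    r=cv2.resize(im[y:y+h,x:x+w],None,fx=f,fy=f,interpolation=cv2.INTER_CUBIC)
    r=np.clip(r.astype(float)*1.3,0,255).astype(np.uint8)
    for ye,c in((-.0595,(0,0,255)),):
        q=(proj(n,[[.53,ye,.112],[.68,ye,.112]])-[x,y]+.5)*f
        cv2.line(r,*[tuple(int(v) for v in p) for p in q],c,1,cv2.LINE_AA)
    return r
cv2.imwrite("pics/fin.png",np.hstack([crop(s,"scene",322,225,50,75,8),crop(t,"top",302,185,50,75,8)]))
E
```

```text
22.3333 0.2513621230382806 [0.1 4.6 3.8] [0.537  0.2486 0.3195]
```

View pics/fin.png

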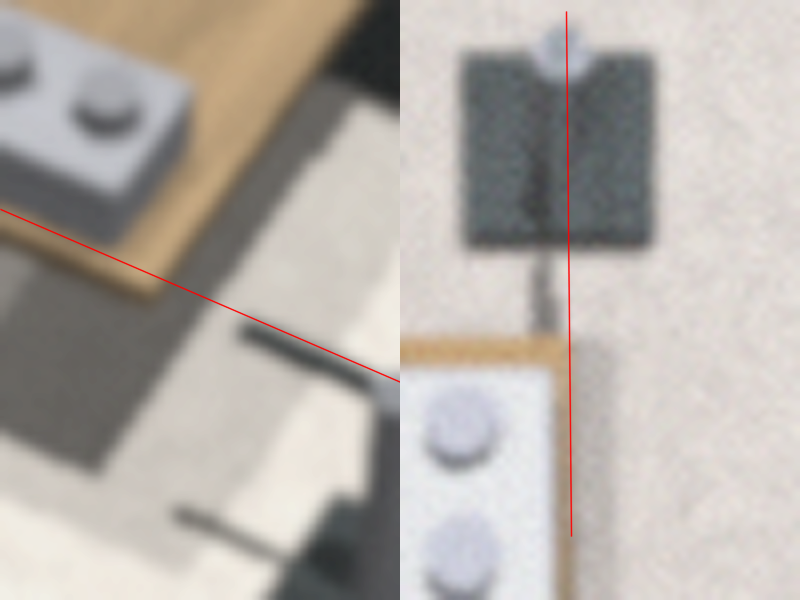

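```bash
python3 -c "
from h import *
print(bot.state()['time_s'],np.abs(bot.state()['joint_vel']).max()); bot.sign_off()"
```

```text
22.4333 0.0013184525302132124
the job is handed in; nothing more can be done
```

I hung the grey basket by its bar on both prongs of the white stand and let it go. I then gripped the board's block with 60 N, slid it out 141.5 mm, and handed the job in at about 22.4 s of robot time while still holding it. No verdict is reported.

- **Basket:** the picture taken after release showed it hanging upright by its bar on both prongs, clear of the fingers. The bar touched down at 0.229 m, as expected. I did not take another picture of it after sliding the board.
- **Board end against the pointer:** the two cameras disagree slightly. The top view puts the end about 1–2 mm past the line, and the scene view puts it about 2–4 mm short. Both are inside the 8 mm limit.
- **A reading I set aside:** a dark line in the top view could be read as a pointer up to 6 mm nearer the board than I took it. That would leave the end about 7 mm past the line. I judged the line to be shadow, because the foot and post agreed with each other.
- **Hold:** the arm was at rest with the grip steady on the 24 mm block. The wrist force was about 4 N upward, the size expected from the board trying to tip. I did not measure the board's tilt or its contact force on the riser directly.
- **Bystanders:** I noticed no contact with any of them, but I did not measure their positions again at the end.

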